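Snap the stand post into its base

TASK

Take the grey stand post out of its plastic holder, squeeze its two brass spring buttons flush and slide it down into the aluminium sleeve of the base, then push it gently fully home until both buttons pop out through the sleeve's side windows. Then check the lock with a light upward tug (5 to 15 N) and let go. Never load the post or the base with more than about 20 N, and leave the vials and the tape roll where they are.

Things in the scene. Friction and masses are not known exactly. Their poses are not given: they have to be found in the camera images.
- post: Loose upright grey post with black ends, 24 (its x) x 30 (y) x 110 (z) mm, 0.2 kg; origin at the centre of its underside; the lowest 5 mm step in as a lead-in. Half turned about z it is the same. A brass spring button on its +y and -y face, 26 to 54 mm above the origin. It starts in the holder, underside 6 mm above the worktop. Once in the sleeve, friction (a few N) resists pushing it down.
- button_left: Brass button on the post's +y face, 9 x 28 mm high; origin at the centre of its outer face, 40 mm above the post's origin. Out, it stands 6 mm proud (y = +21 mm in the post's frame). It slides straight in without tilting, wherever along its height it is pressed, against a spring of 3 N, 5 N when flush (y = +15 mm).
- button_right: The same button on the -y face (out: y = -21 mm in the post's frame; flush: -15 mm). The square lower edge of a button will not pass the sleeve's rim unless held flush; once its lower part is in, the sleeve keeps it flush. With fingertips no lower than mid-button, its lower 14 mm can enter before the fingertips meet the rim.
- base: Base fixed to the worktop: dark plate 100 x 100 x 10 mm, blue clamp collar (53 x 62, to 51 mm high) with a black knob on the -x side, and an upright aluminium sleeve on the centre. Origin at the centre of the underside. The sleeve's bore is 26 (base x) x 32 (base y) mm, 1 mm of play a side for the post, whose buttons must face the base's +y and -y (either way round); walls 4 mm, flat rim.
- mouth_lowest (a point): Point on the sleeve's axis 97 mm above the base's origin: the lowest the sleeve's mouth can be. The sleeve's height was set by hand and is not measured: the true mouth lies 0 to 34 mm above this point; find it by touch.
- floor_lowest (a point): Point on the sleeve's axis 28 mm above the base's origin: the lowest the bore's floor (a rubber pad 69 mm below the true mouth) can be. The side windows, 16 mm wide, on base +y and -y reach from 12 to 49 mm below the mouth: the buttons pop out with the post's underside 66 mm below the mouth; 3 mm further it meets the floor. Locked, it can be lifted by those 3 mm only.
- holder: Grey plastic parking holder fixed to the worktop, 62 x 66 x 24 mm, origin at the centre of its underside; its open pocket (28 x 34 mm, 18 mm deep) holds the foot of the post.
- vial_1: Bystander: loose glass vial with black cap, 19 mm across and 58 mm high, standing near the base; origin at the centre of its underside.
- vial_3: Bystander: loose glass vial with white cap, 22 mm across and 68 mm high, standing near the base; origin at the centre of its underside.
- kapton_roll: Bystander: loose roll of amber tape, 64 mm across and 13 mm high, lying near the holder; origin at the centre of its underside.
Mind the look-alikes: they are no part of the job. Leave any red look-alike of the base alone.

How it is judged:
On the way, in this order (a step that is already met when the one before it is completed fails the run):
1. the post is over or in the sleeve's mouth with both buttons held flush (y of button_left in the frame of post below 0.0175 m and y of button_right in the frame of post above -0.0175 m and horizontal distance between post and base below 0.004 m and z of post in the frame of base below 0.102 m), for 0.1 s.
2. the post is down and both buttons have popped out through the windows (y of button_left in the frame of post above 0.0195 m and y of button_right in the frame of post below -0.0195 m and horizontal distance between post and base below 0.004 m and z of post in the frame of base below 0.067 m), for 0.1 s.
3. the lock is tugged: a button bears up against its window with more than 2 N (contact force between any of button_left, button_right and base above 2 N), for 0.05 s.
At the end, for the whole second after the job is handed in: The post stands released and at rest in the sleeve, upright within 0.06 rad and within 4 mm of the base's axis, its underside less than 67 mm above the base's underside, with both buttons out through the windows (within 1.5 mm of fully out) (all of step 2 and angle between post's own z axis and vertical below 0.06 rad and linear speed of post below 0.02 m/s); the robot touches nothing.
It fails at once if the post is pressed, jammed or pulled against the base with more than 25 N (contact force between post and base above 25 N).
It fails at once if the robot presses on the base with more than 25 N (contact force between any of the fingers, the arm and base above 25 N).
It fails at once if the post is tipped over (angle between post's own z axis and vertical above 0.5 rad).
It fails at once if a vial or the tape roll is moved by more than 20 mm or a vial is tipped (distance of any of vial_1, vial_3, kapton_roll from where it was at the start of the episode above 0.02 m or angle between any of vial_1, vial_3's own z axis and vertical above 0.4 rad).
It also fails if it takes over 72 s, if anything falls off the work surface, if the arm or the gripper's body presses on something with over 40 N, if the wrist force passes 120 N, or if a joint passes its speed limit or range.

ROBOT

A 6-joint arm with a two-finger parallel gripper is mounted at the origin on a cart in front of the work surface, level with it; the furniture and walls round the work are solid. World frame = base frame: x ahead of the robot, y to its left, z up, the work surface at z = 0. Lengths are in m, angles in rad, forces in N, time in s.
With the tool pointing down it reaches from about 0.25 to 0.775 m from the base axis. Payload 4 kg.
Tool frame: the origin (TCP) lies midway between the tips of the shut fingers; the grasp point (between the pads) lies 19 mm behind it; z points along the fingers, x is the direction in which the jaws open and shut, and the axes are right-handed (so a half turn about z gives the same grasp; the last joint's range is limited). The gripper opens to 94 mm and grips with 3 to 60 N. Pads are 16 mm wide; open, the fingers measure 119 mm over their backs; the gripper's body (75 mm by 177 mm) begins 78 mm behind the grasp point.
Start: joints at [1.033, 0.087, 1.371, -0, 1.684, -0.103], TCP at [0.232, 0.499, 0.206] pointing down, gripper open.
Joint ranges: [-3.1, 3.1], [-0.76, 2.03], [0.27, 2.55], [-1.08, 4.22], [0.17, 2.65], [-2.57, 2.57]. Speed limits (rad/s): [2.79, 2.79, 3.14, 3.14, 3.14, 3.14].

INTERFACE

Orientations are given as [roll, pitch, yaw] about the fixed x, y, z axes, in that order (R = Rz(yaw) Ry(pitch) Rx(roll)).
In Python, from bench import * gives the robot as it stands.
- The arm moves only by the tool send_rows, never from a script. Its argument "rows" is one flat list of numbers, 7 for each row, row after row: the shift along the world's x, y, z in mm, then the turn, a rotation vector about the world's x, y, z in degrees, then the opening, from 0 (shut) to 1 (fully open). A call has exactly 8 rows; each row shifts and turns the commanded pose from where the row before left it; what a row does not reach is not made up. A row lasts 1/8 s, in which the tool goes at most 62.5 mm and 10.7 degrees, less where a joint would pass 70% of its speed; a pose out of reach is approached as far as the arm can. A call is refused whole if a number of a shift passes 62.5 or a number of a turn 10.7, either way. A call with a gripper value outside its range is refused whole. The fingers move at their own pace and stop on an object; the grip force is fixed at half the most. Time passes only in rows, so rows that do not move let the fingers close, or fill a call up. It gives the time, the measured TCP pose, the force and the opening at its end, in the units of the state.
- get_obs(): the state, without advancing time (a new reading comes with each control period).
- snapshot(name): name is "side" or "top"; returns a dict with "color" (480x640x3 uint8, red, green, blue), "intrinsics" (3x3 intrinsics, pixels), "distortion" ([k1, k2, p1, p2, k3] as OpenCV has them; the pictures are not rectified), "rvec" (rotation vector, rad) and "tvec" (3), from world to camera coordinates, as OpenCV has them. Camera axes: x right, y down, z forward; pixel columns grow to the right and rows downward; lengths in m; the calibration is good to about 2 mm. A picture is of the moment at which its call begins. There is no depth.
- close_job(): hands the job in, once; it reports no verdict.
The state is a dict: "time": time; "joint_positions": joint angles; "qvel": joint speeds; "joint_torque": joint torques, N m; "tool_pos": TCP position; "ee_rot": TCP orientation; "wrist_force": force on the tool from outside, world axes, zero at the start; "wrist_torque": the same for the moment, N m; "width": finger opening in m.
Only numpy, scipy, OpenCV 4.12 (cv2) and the standard library are available. Lean on these libraries where they do the work, as an engineer would, in place of code of your own. Each camera call takes 0.05 s, during which the arm holds its last target.

## Working session

There is one attempt and no reset: what is moved stays moved. The work goes in short steps, Python scripts to look and compute and a tool call to move; the robot and the scene stay as the last step left them, time stands still between calls to the robot, and variables do not carry over. Pictures are saved under pics/ and viewed, and the job is handed in when it is done.

Besides the shell and the picture viewer there is one more tool, called after "Emit:" by a JSON object that holds its "op" and its "data", one argument or row to a line. send_rows: Moves the arm, as the interface text tells. Its arguments: {"type":"object","properties":{"rows":{"type":"array","items":{"type":"number"}}},"required":["rows"]}

```bash
mkdir -p pics; ls
python3 - <<'E'
from bench import *
import cv2
o=get_obs()
print({k:o[k] for k in ('time','tool_pos','ee_rot','wrist_force','width')})
for n in('side','top'):
    s=snapshot(n); cv2.imwrite(f'pics/{n}0.png',s['color'][:,:,::-1])
    print(n,s['intrinsics'],s['distortion'],s['rvec'],s['tvec'])
E
```

```text
pics
{'time': 0.0, 'tool_pos': array([0.23141231, 0.49835127, 0.20430494]), 'ee_rot': array([-3.14137232e+00,  2.18138596e-03,  1.13598419e+00]), 'wrist_force': array([-0.01814804, -0.03617796, -0.37627339]), 'width': 0.09435940800296694}
side [[519.06553414   0.         320.5039496 ]
 [  0.         519.06553414 240.75310391]
 [  0.           0.           1.        ]] [-0.13067157  0.          0.          0.          0.        ] [ 2.28155176e-03 -2.79208923e+00  1.42539049e+00] [0.47975302 0.04508209 1.00299185]
top [[438.2789156    0.         322.9158751 ]
 [  0.         438.2789156  240.32161559]
 [  0.           0.           1.        ]] [-0.05418655  0.          0.          0.          0.        ] [ 2.16550937 -2.20017965  0.08488045] [0.09431388 0.46590911 0.9202765 ]
```

View pics/side0.png

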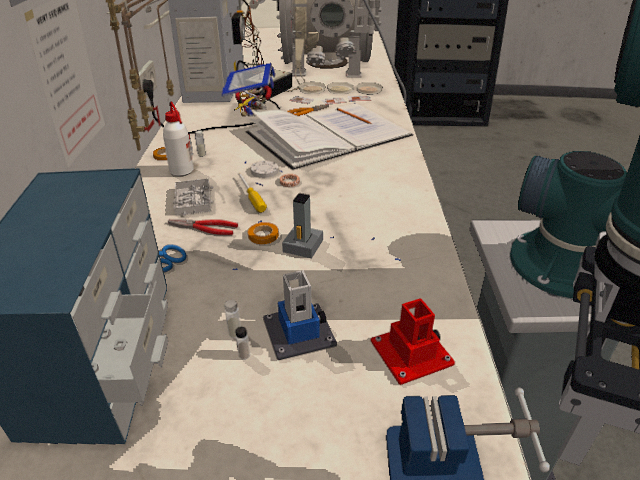

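View pics/top0.png

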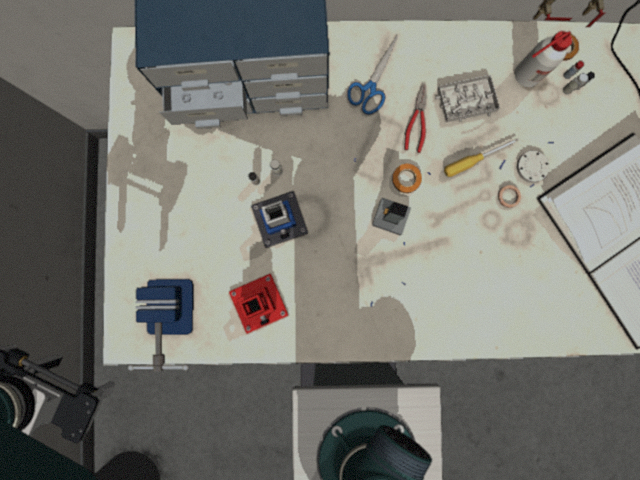

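Base candidates are the blue-collar base at top (277,218) / side (300,315) and the red look-alike at top (258,303) / side (413,340). By the description I choose the blue one. The only post is at top (395,212) / side (302,215), and the amber roll beside it is at top (406,178). I'll check these in close crops.

Run:
```python
import cv2,numpy as np
t=cv2.imread('pics/top0.png'); s=cv2.imread('pics/side0.png')
a=cv2.resize(t[170:260,240:330],(400,400),interpolation=cv2.INTER_CUBIC)
b=cv2.resize(t[155:245,360:450],(400,400),interpolation=cv2.INTER_CUBIC)
cv2.imwrite('pics/c1.png',np.hstack([a,b]))
a=cv2.resize(s[260:370,220:350],(400,338),interpolation=cv2.INTER_CUBIC)
b=cv2.resize(s[180:290,235:365],(400,338),interpolation=cv2.INTER_CUBIC)
cv2.imwrite('pics/c2.png',np.hstack([a,b]))
```

```text
(no output)
```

View pics/c1.png

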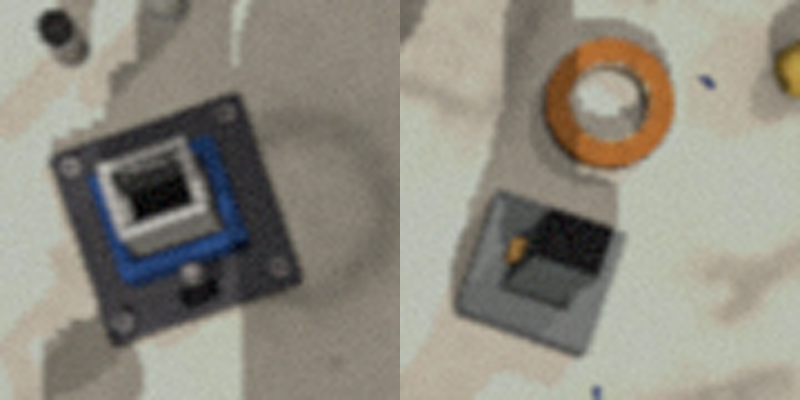

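View pics/c2.png

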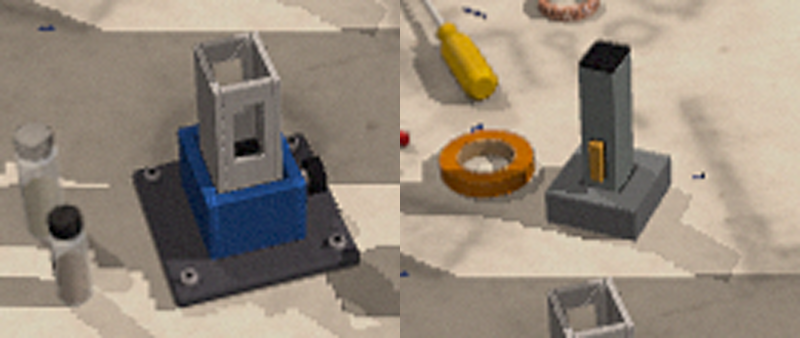

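Crops confirm the choice: the left one is the open aluminium sleeve in a blue collar with a black knob toward the robot, and the right one is the grey post with a black top and a brass button toward +y. Next I'll fit the poses.

```bash
cat > h.py <<'E'
from bench import *
import cv2,numpy as np,pickle
from scipy.optimize import least_squares
def cam(n):
    s=snapshot(n); return {k:s[k] for k in('intrinsics','distortion','rvec','tvec')}
def proj(c,P): return cv2.projectPoints(np.array(P,float).reshape(-1,1,3),np.array(c['rvec'],float),np.array(c['tvec'],float),np.array(c['intrinsics']),np.array(c['distortion'],float))[0].reshape(-1,2)
def tf(x,y,a,P):
    P=np.array(P,float);c,s=np.cos(a),np.sin(a)
    return np.c_[x+c*P[:,0]-s*P[:,1],y+s*P[:,0]+c*P[:,1],P[:,2]]
E
python3 - <<'E'
from h import *
C={n:cam(n) for n in('side','top')}; pickle.dump(C,open('cams.pkl','wb'))
for n,c in C.items():
    R=cv2.Rodrigues(np.array(c['rvec']))[0]; print(n,-R.T@np.array(c['tvec']))
k=90/400;m=130/400
T1=lambda u,v:(240+u*k-.4,170+v*k-.4)
T2=lambda u,v:(360+u*k-.4,155+v*k-.4)
S1=lambda u,v:(220+u*m-.3,260+v*m-.3)
S2=lambda u,v:(235+u*m-.3,180+v*m-.3)
B=.05
obsB=[('top',(B,B,.01),T1(55,160)),('top',(B,-B,.01),T1(237,95)),('top',(-B,-B,.01),T1(300,280)),('top',(-B,B,.01),T1(117,344)),
('side',(B,-B,.01),S1(133,178)),('side',(B,B,.01),S1(180,303)),('side',(-B,B,.01),S1(357,258))]
def fit(obs,x0):
    def f(p):
        return np.concatenate([proj(C[n],tf(p[0],p[1],p[2],[P(p) if callable(P) else P]))[0]-uv for n,P,uv in obs])
    r=least_squares(f,x0,loss='soft_l1'); print(r.x.round(4),np.round(f(r.x).reshape(-1,2),1).tolist()); return r.x
b=fit(obsB,[.5,.2,.3])
w=lambda sx,sy:(lambda p:(sx*.017,sy*.020,p[3]))
obsS=[('top',w(1,1),T1(95,170)),('top',w(1,-1),T1(183,137)),('top',w(-1,1),T1(118,242)),('top',w(-1,-1),T1(210,208)),
('side',w(1,-1),S1(195,45)),('side',w(-1,-1),S1(250,33)),('side',w(-1,1),S1(278,86)),('side',w(1,1),S1(218,100))]
fit(obsS,[*b,.11])
fit(obsB+obsS,[*b,.11])
hx,hy=.031,.033
obsH=[('top',(hx,hy,.024),T2(100,190)),('top',(hx,-hy,.024),T2(226,232)),('top',(-hx,-hy,.024),T2(180,352)),('top',(-hx,hy,.024),T2(60,312))]
h=fit(obsH,[.5,-.05,-.3])
q=lambda sx,sy:(sx*.012,sy*.015,.116)
obsP=[('top',q(1,1),T2(147,209)),('top',q(1,-1),T2(216,231)),('top',q(-1,-1),T2(200,276)),('top',q(-1,1),T2(127,253)),
('side',q(1,-1),S2(182,65)),('side',q(1,1),S2(182,67)),('side',q(-1,-1),S2(232,45)),('side',q(-1,1),S2(215,73)),('side',q(1,-1),S2(198,42))]
fit(obsP[:4],h)
E
```

```text
side [0.47300708 0.78798694 0.62731881]
top [0.39559634 0.08855666 0.95317181]
[0.5151 0.1826 0.3267] [[-2.8, -0.1], [-0.4, -0.7], [0.7, 0.7], [-1.8, 1.8], [-0.9, -2.2], [-1.2, -0.3], [1.7, -0.8]]
[0.516  0.1814 0.3443 0.1121] [[0.1, -0.1], [-0.4, 0.1], [0.9, 0.0], [-0.4, 0.4], [-1.5, 1.2], [1.5, 0.4], [0.5, -1.0], [-1.5, -0.5]]
[0.5157 0.1819 0.3317 0.1125] [[-2.5, -0.2], [-0.2, -1.1], [1.1, 0.2], [-1.3, 1.6], [-1.3, -2.4], [-1.4, -0.6], [1.4, -1.3], [-0.1, -0.1], [-0.5, 0.4], [0.5, 0.1], [-0.7, 0.8], [-1.1, 1.1], [1.9, 0.5], [0.7, -0.9], [-1.5, -0.6]]
[ 0.5175 -0.0608 -0.3447] [[-0.6, -0.2], [0.2, 0.2], [1.7, 0.5], [-0.7, -0.5]]
[ 0.518  -0.0596 -0.3552] [[0.4, -0.9], [-0.5, -0.7], [-0.8, 0.8], [0.9, 0.8]]
```

```bash
cat >> h.py <<'E'
from scipy.ndimage import map_coordinates,gaussian_filter
def track(imgs,C,edges,x0,R=3.0,iters=8,free=None,verbose=True):
    """edges: list of (cam, fn(p)->(2,3) world segment). edge-normal search + LSQ"""
    p=np.array(x0,float); free=list(range(len(p))) if free is None else free
    G={n:gaussian_filter(cv2.cvtColor(imgs[n],cv2.COLOR_BGR2GRAY).astype(float),.7) for n in imgs}
    ts=np.linspace(.12,.88,15); d=np.arange(-R,R+.01,.25)
    def pts(p):
        out=[]
        for n,f in edges:
            s=np.array(f(p)); out.append(proj(C[n],s[0]+(s[1]-s[0])*ts[:,None]))
        return out
    for it in range(iters):
        uv=pts(p); tg=[];nn=[];ww=[]
        for (n,f),q in zip(edges,uv):
            t=q[-1]-q[0]; t/=np.linalg.norm(t); nv=np.array([-t[1],t[0]])
            S=q[:,None,:]+d[None,:,None]*nv
            I=map_coordinates(G[n],[S[...,1],S[...,0]],order=1)
            g=np.abs(np.gradient(I,axis=1))*np.exp(-.5*(d/(R*.7))**2)
            g=gaussian_filter(g,(2,0)); j=g.argmax(1); off=d[j]; w=(g.max(1)>2)*1.
            tg.append(off);nn.append(nv);ww.append(w)
        base=[q.copy() for q in uv]
        def res(z):
            pp=p.copy();pp[free]=z
            return np.concatenate([((a-b)@nv-o)*w for a,b,nv,o,w in zip(pts(pp),base,nn,tg,ww)])
        r=least_squares(res,p[free],loss='soft_l1',f_scale=.5); p[free]=r.x
    if verbose: print(p.round(4),'per-edge med off',[round(float(np.median(o)),2) for o in tg])
    return p
def seg(a,b): return lambda p:tf(p[0],p[1],p[2],[a,b])
def loop(cam,P): return [(cam,seg(P[i],P[(i+1)%len(P)])) for i in range(len(P))]
def overlay(img,C,cam,edges,p,box,out,z=4):
    u0,v0,u1,v1=box; im=cv2.resize(img[v0:v1,u0:u1],None,fx=z,fy=z,interpolation=cv2.INTER_CUBIC)
    for n,f in edges:
        if n!=cam: continue
        q=(proj(C[cam],f(p))-[u0,v0]+.5)*z
        cv2.line(im,tuple(int(a) for a in q[0]),tuple(int(a) for a in q[1]),(0,255,0),1)
    cv2.imwrite(out,im); return im
E
cat > fit1.py <<'E'
from h import *
C=pickle.load(open('cams.pkl','rb'))
I={n:cv2.imread(f'pics/{n}0.png') for n in('side','top')}
def rect(a,b,z): return [(a,b,z),(a,-b,z),(-a,-b,z),(-a,b,z)]
pl=rect(.05,.05,.01)
eb=loop('top',pl)+[('side',seg(pl[0],pl[1])),('side',seg(pl[3],pl[0]))]
def rl(cam,idx,a=.017,b=.020):
    o=[]
    for i in idx:
        def f(p,i=i):
            P=rect(a,b,p[3]); return tf(p[0],p[1],p[2],[P[i],P[(i+1)%4]])
        o.append((cam,f))
    return o
es=rl('top',range(4))+rl('side',range(4))
b=track(I,C,eb,[.5157,.182,.33]); 
s=track(I,C,es,[.516,.1815,.335,.1123])
bs=track(I,C,eb+es,[.516,.1815,.335,.1123])
ed=eb+es
hd=rect(.031,.033,.024)
eh=loop('top',hd)+loop('side',hd)[3:]+loop('side',hd)[:1]
h=track(I,C,eh,[.5175,-.0608,-.345])
pt=rect(.012,.015,.116)
ep=loop('top',pt)+loop('side',pt)
p=track(I,C,ep,[.518,-.06,-.35])
a1=overlay(I['top'],C,'top',ed,bs,(240,170,330,260),'pics/x.png')
a2=overlay(I['top'],C,'top',eh,h,(360,170,450,260),'pics/x.png')
q=a2; 
overlay(I['side'],C,'side',ed,bs,(235,260,345,370),'pics/x.png')
a3=cv2.imread('pics/x.png')
import sys
tmp=I['side'].copy()
a4=overlay(tmp,C,'side',eh+[],h,(260,180,350,270),'pics/x.png')
for cam,im,box in(('top',a2,(360,170)),('side',a4,(260,180))):
    for n,f in ep:
        if n==cam:
            uv=((proj(C[cam],f(p))-box+.5)*4).astype(int); cv2.line(im,tuple(map(int,uv[0])),tuple(map(int,uv[1])),(255,0,255),1)
cv2.imwrite('pics/o_top.png',np.hstack([a1,a2])); cv2.imwrite('pics/o_side.png',np.hstack([cv2.resize(a3,(400,400)),cv2.resize(a4,(400,400))]))
E
python3 fit1.py
```

```text
[0.516  0.182  0.3173] per-edge med off [0.0, -0.25, 0.0, 0.5, -0.25, -2.5]
[0.5196 0.1817 0.3116 0.1178] per-edge med off [1.25, -0.5, 0.5, -0.5, 0.5, -0.75, 0.5, 0.0]
[0.5169 0.1817 0.3311 0.1151] per-edge med off [0.5, 0.0, -0.25, 0.25, 0.25, -2.75, 0.0, -0.75, 1.75, -0.25, 0.75, -1.25, 1.25, 0.0]
[ 0.5164 -0.0598 -0.3533] per-edge med off [-0.5, -0.25, -0.75, -1.0, 0.25, 0.0]
[ 0.5176 -0.0579 -0.3788] per-edge med off [-0.25, -0.75, 0.75, -0.75, 0.5, -0.25, -0.75, -0.5]
```

View pics/o_top.png

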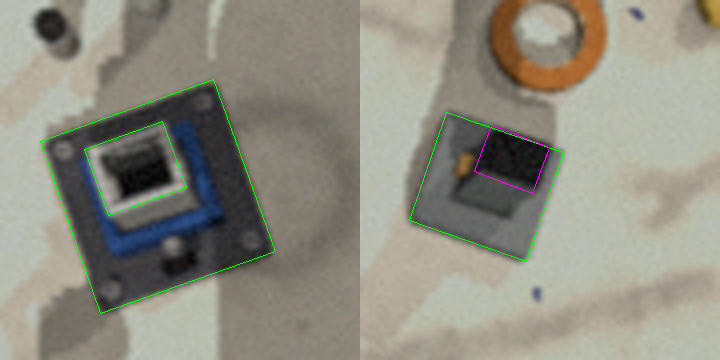

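View pics/o_side.png

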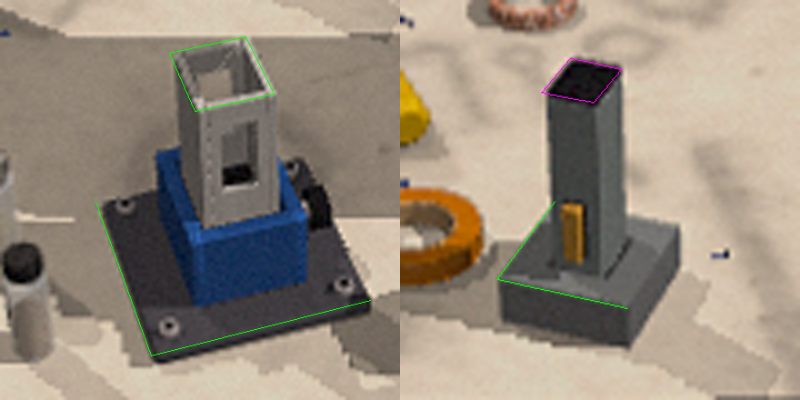

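The top overlay shows plate, sleeve rim, holder and post top fitting within about 1 px; the side view is off by about 1 px. The post is at about (0.517, -0.059) with yaw -0.36. The base is at about (0.516, 0.182) with yaw 0.33, and its mouth is at about z 0.115. Moving to the post.

Emit:
{"op": "send_rows", "data": {
  "rows": [25,-50,0,0,0,0.5,1,25,-50,0,0,0,0.5,1,25,-50,0,0,0,0.5,1,25,-50,0,0,0,0.5,1,25,-50,0,0,0,0.5,1,25,-50,0,0,0,0.5,1,25,-50,0,0,0,0.5,1,25,-50,0,0,0,0.5,1]
}}

```text
time: 1.2
tool_pos: [0.4321, 0.0971, 0.2055]
ee_rot: [3.141, -0.0, 1.206]
wrist_force: [1.3, 0.7, 0.4]
width: 0.0941
```

Emit:
{"op": "send_rows", "data": {
  "rows": [21,-39,0,0,0,0,1,21,-39,0,0,0,0,1,21,-39,0,0,0,0,1,22,-39,0,0,0,0,1,0,0,-10,0,0,0,1,0,0,-20,0,0,0,1,0,0,-20,0,0,0,1,0,0,-10,0,0,0,1]
}}

```text
time: 2.2
tool_pos: [0.5154, -0.056, 0.1437]
ee_rot: [-3.139, -0.0, 1.207]
wrist_force: [0.2, 0.2, 1.1]
width: 0.0939
```

Run:
```python
from h import *
o=get_obs(); print(o['tool_pos'],o['ee_rot'],o['wrist_force'],o['time'])
for n in('side','top'):
    cv2.imwrite(f'pics/{n}1.png',snapshot(n)['color'][:,:,::-1])
a=cv2.imread('pics/side1.png')[120:270,230:380];b=cv2.imread('pics/top1.png')[130:280,320:470]
cv2.imwrite('pics/v1.png',cv2.resize(np.hstack([a,b]),(800,400),interpolation=cv2.INTER_CUBIC))
```

```text
[ 0.51539426 -0.05597316  0.14374307] [-3.13857488e+00 -8.31326789e-05  1.20678213e+00] [0.22588977 0.19434357 1.08311403] 2.2
```

View pics/v1.png

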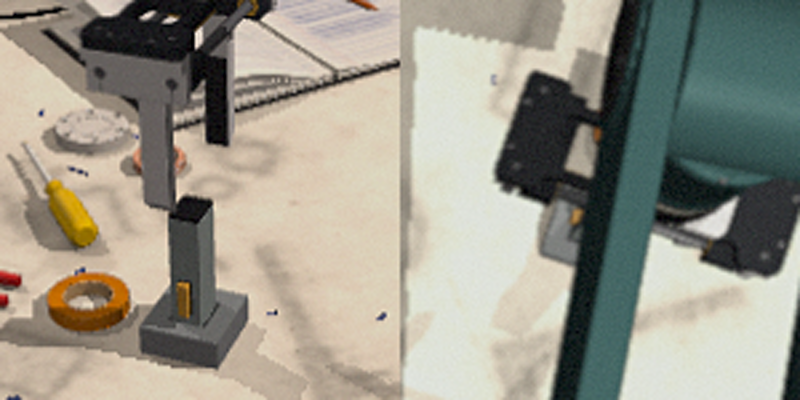

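The fingers straddle the post at crop (190,210), jaws along the button axis, and the tape roll is clear. Descending with tips just above mid-button height.

Emit:
{"op": "send_rows", "data": {
  "rows": [1,-2,-15,0,0,0,1,0,0,-15,0,0,0,1,0,0,-15,0,0,0,1,0,0,-15,0,0,0,1,0,0,-14,0,0,0,1,0,0,-12,0,0,0,1,0,0,-10,0,0,0,1,0,0,0,0,0,0,1]
}}

```text
time: 3.3
tool_pos: [0.5171, -0.0591, 0.0485]
ee_rot: [-3.14, 0.0, 1.206]
wrist_force: [0.4, 0.9, -0.4]
width: 0.0939
```

Run:
```python
from h import *
for n in('side','top'):
    cv2.imwrite(f'pics/{n}2.png',snapshot(n)['color'][:,:,::-1])
a=cv2.imread('pics/side2.png')[140:270,240:370];b=cv2.imread('pics/top2.png')[130:260,340:470]
cv2.imwrite('pics/v2.png',cv2.resize(np.hstack([a,b]),(800,400),interpolation=cv2.INTER_CUBIC))
```

```text
(no output)
```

View pics/v2.png

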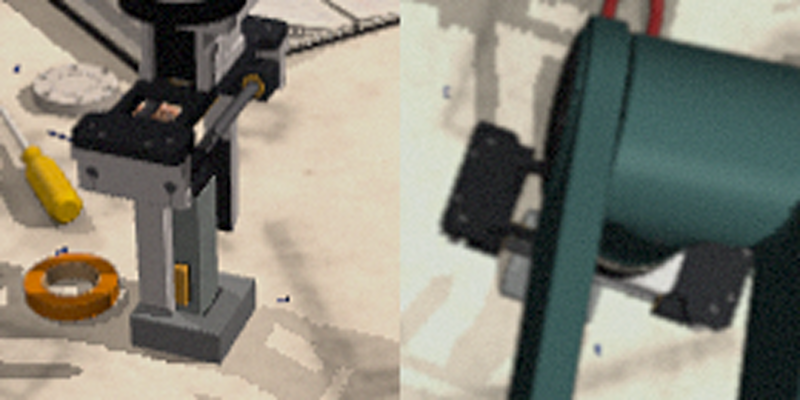

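The near finger overlaps the post face above mid-button and nothing else is touched. Closing.

Emit:
{"op": "send_rows", "data": {
  "rows": [0,0,-1,0,0,0,0.6,0,0,0,0,0,0,0.4,0,0,0,0,0,0,0.2,0,0,0,0,0,0,0,0,0,0,0,0,0,0,0,0,0,0,0,0,0,0,0,0,0,0,0,0,0,0,0,0,0,0,0]
}}

```text
time: 4.4
tool_pos: [0.5177, -0.0592, 0.0486]
ee_rot: [3.141, -0.0, 1.206]
wrist_force: [-0.0, -0.0, 0.9]
width: 0.0296
```

Width is 29.6 mm, so both buttons are squeezed flush. Lifting.

Emit:
{"op": "send_rows", "data": {
  "rows": [0,0,8,0,0,0,0,0,0,15,0,0,0,0,0,0,20,0,0,0,0,0,0,25,0,0,0,0,0,0,25,0,0,0,0,0,0,25,0,0,0,0,0,0,20,0,0,0,0,0,0,8,0,0,0,0]
}}

```text
time: 5.4
tool_pos: [0.5185, -0.0593, 0.1971]
ee_rot: [3.138, -0.001, 1.206]
wrist_force: [0.0, -1.3, -1.3]
width: 0.0302
```

Run:
```python
from h import *
o=get_obs(); print(o['tool_pos'],o['ee_rot'],o['wrist_force'],o['time'],o['width'])
for n in('side','top'):
    cv2.imwrite(f'pics/{n}3.png',snapshot(n)['color'][:,:,::-1])
cv2.imwrite('pics/v3.png',cv2.resize(cv2.imread('pics/side3.png')[100:260,220:380],(600,600),interpolation=cv2.INTER_CUBIC))
```

```text
[ 0.51847229 -0.05928107  0.19705254] [ 3.13781399e+00 -6.78194442e-04  1.20585635e+00] [ 0.03077506 -1.26993801 -1.28566971] 5.4 0.030210060386795395
```

View pics/v3.png

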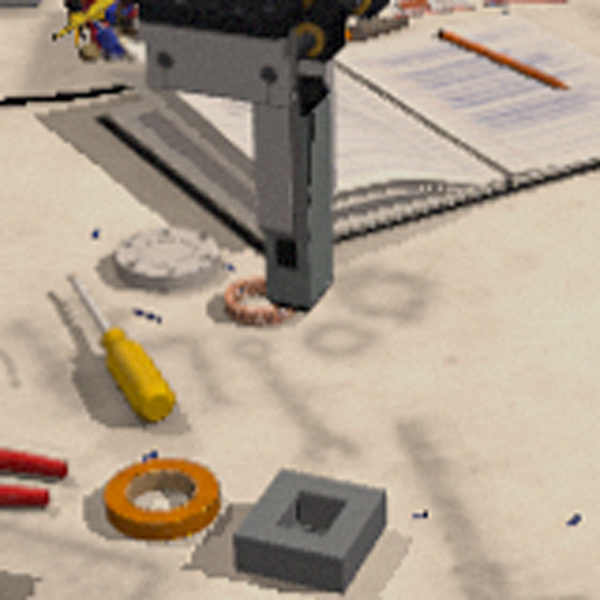

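The post is held upright and the button recess at (287,253) is flush. Carrying it over the base while turning about 40°.

Emit:
{"op": "send_rows", "data": {
  "rows": [0,20,0,0,0,3,0,0,30,0,0,0,5,0,0,35,0,0,0,6,0,-1,36,0,0,0,6,0,-1,35,0,0,0,6,0,0,35,0,0,0,6,0,0,30,0,0,0,5,0,0,20,0,0,0,3,0]
}}

```text
time: 6.5
tool_pos: [0.515, 0.183, 0.1932]
ee_rot: [-3.139, -0.0, 1.907]
wrist_force: [1.1, -0.0, -1.5]
width: 0.0301
```

Emit:
{"op": "send_rows", "data": {
  "rows": [0,0,0,0,0,0,0,0,0,0,0,0,0,0,0,0,0,0,0,0,0,0,0,0,0,0,0,0,0,0,0,0,0,0,0,0,0,0,0,0,0,0,0,0,0,0,0,0,0,0,0,0,0,0,0,0]
}}

```text
time: 7.5
tool_pos: [0.5157, 0.1819, 0.1945]
ee_rot: [3.142, -0.0, 1.904]
wrist_force: [0.5, -0.7, -1.8]
width: 0.0298
```

Run:
```python
from h import *
o=get_obs(); print(o['tool_pos'],o['ee_rot'],o['wrist_force'],o['time'],o['width'])
for n in('side','top'):
    cv2.imwrite(f'pics/{n}4.png',snapshot(n)['color'][:,:,::-1])
a=cv2.imread('pics/side4.png')[230:370,230:370];b=cv2.imread('pics/top4.png')[150:290,210:350]
cv2.imwrite('pics/v4.png',cv2.resize(np.hstack([a,b]),(800,400),interpolation=cv2.INTER_CUBIC))
cv2.imwrite('pics/v4b.png',cv2.resize(a,(600,600),interpolation=cv2.INTER_CUBIC))
```

```text
[0.51567182 0.18185727 0.19451685] [ 3.14158254e+00 -4.38900240e-05  1.90399256e+00] [ 0.48212175 -0.72891728 -1.84944364] 7.5 0.029779308086296544
```

View pics/v4.png

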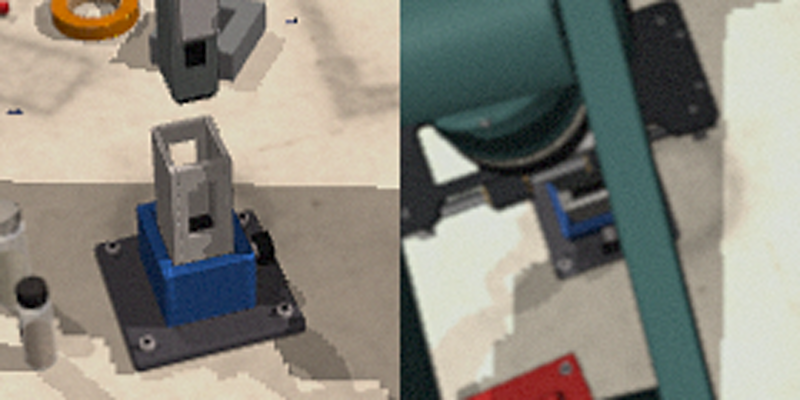

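View pics/v4b.png

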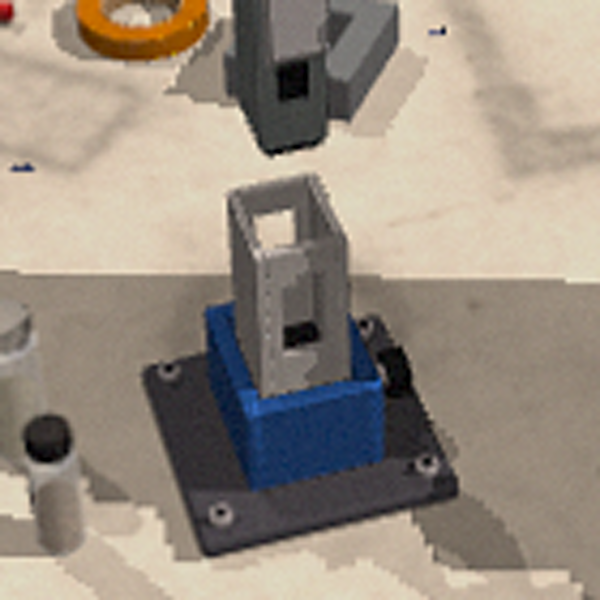

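In the side view the post's button recess (293,80) lines up with the sleeve axis (about 294 expected). Lowering to just above the rim.

Emit:
{"op": "send_rows", "data": {
  "rows": [0,0,-5,0,0,0,0,0,0,-5,0,0,0,0,0,0,-5,0,0,0,0,0,0,-5,0,0,0,0,0,0,-4,0,0,0,0,0,0,-2,0,0,0,0,0,0,0,0,0,0,0,0,0,0,0,0,0,0]
}}

```text
time: 8.6
tool_pos: [0.5158, 0.1819, 0.1688]
ee_rot: [3.141, -0.0, 1.904]
wrist_force: [0.7, -0.5, -2.1]
width: 0.0298
```

Run:
```python
from h import *
o=get_obs(); print(o['tool_pos'],o['ee_rot'],o['wrist_force'],o['time'],o['width'])
for n in('side','top'):
    cv2.imwrite(f'pics/{n}5.png',snapshot(n)['color'][:,:,::-1])
a=cv2.imread('pics/side5.png')[230:330,250:350];b=cv2.imread('pics/top5.png')[180:260,240:320]
cv2.imwrite('pics/v5.png',np.hstack([cv2.resize(q,(400,400),interpolation=cv2.INTER_CUBIC) for q in(a,b)]))
```

```text
[0.51580818 0.1818811  0.16876027] [ 3.14112394e+00 -4.88408250e-05  1.90394439e+00] [ 0.73409415 -0.53572848 -2.07087171] 8.6 0.02981850481857787
```

View pics/v5.png

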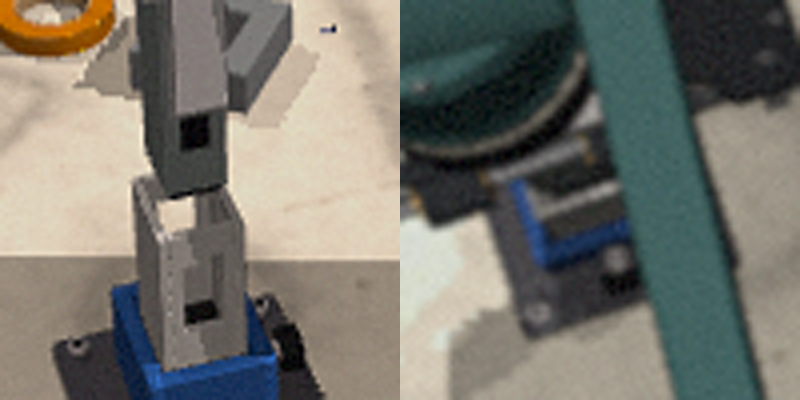

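Run:
```python
from h import *
C=pickle.load(open('cams.pkl','rb')); I={n:cv2.imread(f'pics/{n}5.png') for n in('side','top')}
def rect(a,b,z): return [(a,b,z),(a,-b,z),(-a,-b,z),(-a,b,z)]
yaw=.333; z0=.1263
# post: edges visible in side: vertical edges (+,+),( -,+),(+,-), bottom of main body z0+5
q=rect(.012,.015,z0+.005)
def V(sx,sy,a,b): return ('side',seg((sx,sy,z0+a),(sx,sy,z0+b)))
ep=[V(.012,.015,.006,.036),V(-.012,.015,.006,.055),V(.012,-.015,.01,.045)]
p=track(I,C,ep,[.5158,.1819,yaw],free=[0],R=2.5)
# sleeve vertical edges
def W(sx,sy): return ('side',seg((sx,sy,.06),(sx,sy,.112)))
es=[W(.017,.020),W(-.017,.020),W(.017,-.020)]
s=track(I,C,es,[.516,.1819,yaw],free=[0],R=2.5)
def rl(i,a=.017,b=.02):
    def f(p):
        P=rect(a,b,p[3]); return tf(p[0],p[1],p[2],[P[i],P[(i+1)%4]])
    return ('side',f)
r=track(I,C,es+[rl(3),rl(0),rl(2)],[s[0],.1819,yaw,.114],free=[0,3],R=2.5)
im=overlay(I['side'],C,'side',ep+loop('side',q)+loop('side',rect(.012,.015,z0))[3:],p,(250,230,350,330),'pics/x.png',z=6)
im2=overlay(I['side'],C,'side',es+[rl(i) for i in range(4)],r,(250,230,350,330),'pics/x2.png',z=6)
cv2.imwrite('pics/v5o.png',np.hstack([cv2.resize(im,(400,400)),cv2.resize(im2,(400,400))]))
```

```text
[0.5155 0.1819 0.333 ] per-edge med off [-1.0, 0.25, 0.25]
[0.5153 0.1819 0.333 ] per-edge med off [0.0, 0.0, 0.25]
[0.5156 0.1819 0.333  0.1183] per-edge med off [0.0, 0.25, 0.25, 0.25, -0.5, 0.25]
```

View pics/v5o.png

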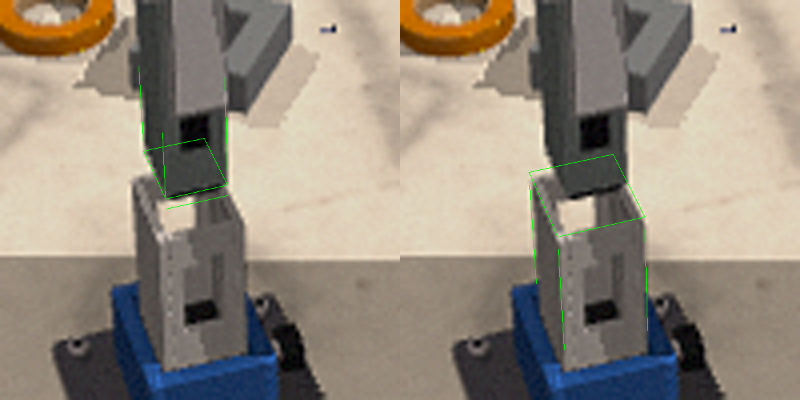

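Run:
```python
from h import *
C=pickle.load(open('cams.pkl','rb')); im=cv2.imread('pics/side5.png')
u0,v0=278,250
a=cv2.resize(im[v0:v0+50,u0:u0+50],None,fx=12,fy=12,interpolation=cv2.INTER_LANCZOS4)
z0=.1263
for P,c in(([(.012,.015,z0+.005),(-.012,.015,z0+.005)],(0,255,0)),([(.012,.015,z0),(-.012,.015,z0)],(0,255,255)),([(.0045,.015,z0+.026),(-.0045,.015,z0+.026)],(0,0,255)),([(.008,.015,z0+.0423),(-.008,.015,z0+.0423)],(255,0,255))):
    q=(proj(C['side'],tf(.5157,.1819,.333,P))-[u0,v0]+.5)*12
    cv2.line(a,tuple(map(int,q[0])),tuple(map(int,q[1])),c,1)
cv2.imwrite('pics/v5z.png',a)
```

```text
(no output)
```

View pics/v5z.png

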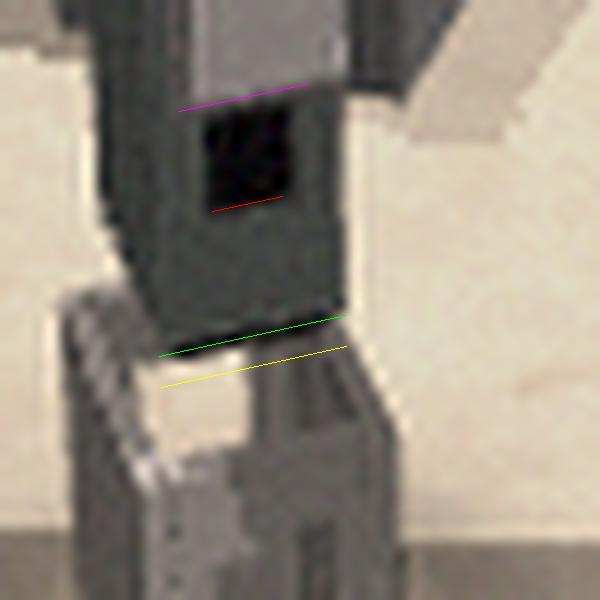

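The model overlay matches the post's recess and lower edge within 1 px, so post and sleeve are aligned. Entering the mouth in small steps while watching force.

Emit:
{"op": "send_rows", "data": {
  "rows": [0,0,-1.5,0,0,0,0,0,0,-1.5,0,0,0,0,0,0,-1.5,0,0,0,0,0,0,-1.5,0,0,0,0,0,0,-1,0,0,0,0,0,0,-1,0,0,0,0,0,0,-0.5,0,0,0,0,0,0,0,0,0,0,0]
}}

```text
time: 9.7
tool_pos: [0.5157, 0.1818, 0.16]
ee_rot: [-3.142, -0.0, 1.904]
wrist_force: [-0.3, 0.3, -0.6]
width: 0.03
```

Emit:
{"op": "send_rows", "data": {
  "rows": [0,0,-0.5,0,0,0,0,0,0,-0.5,0,0,0,0,0,0,-0.5,0,0,0,0,0,0,-0.5,0,0,0,0,0,0,-0.5,0,0,0,0,0,0,0,0,0,0,0,0,0,0,0,0,0,0,0,0,0,0,0,0,0]
}}

```text
time: 10.7
tool_pos: [0.5157, 0.1818, 0.1575]
ee_rot: [-3.142, -0.0, 1.904]
wrist_force: [0.1, -0.1, -2.2]
width: 0.0297
```

Emit:
{"op": "send_rows", "data": {
  "rows": [0,0,-0.5,0,0,0,0,0,0,-0.5,0,0,0,0,0,0,-0.5,0,0,0,0,0,0,-0.5,0,0,0,0,0,0,-0.5,0,0,0,0,0,0,-0.5,0,0,0,0,0,0,0,0,0,0,0,0,0,0,0,0,0,0]
}}

```text
time: 11.7
tool_pos: [0.5157, 0.1818, 0.1545]
ee_rot: [3.142, -0.0, 1.904]
wrist_force: [0.4, -0.1, -1.6]
width: 0.0297
```

Emit:
{"op": "send_rows", "data": {
  "rows": [0,0,-0.5,0,0,0,0,0,0,-0.5,0,0,0,0,0,0,-0.5,0,0,0,0,0,0,-0.5,0,0,0,0,0,0,-0.5,0,0,0,0,0,0,-0.5,0,0,0,0,0,0,0,0,0,0,0,0,0,0,0,0,0,0]
}}

```text
time: 12.7
tool_pos: [0.5157, 0.1818, 0.1515]
ee_rot: [3.142, -0.0, 1.904]
wrist_force: [0.2, 0.4, -1.6]
width: 0.0296
```

Run:
```python
from h import *
o=get_obs(); print(o['tool_pos'],o['ee_rot'],o['wrist_force'],o['time'],o['width'])
cv2.imwrite('pics/side6.png',snapshot('side')['color'][:,:,::-1])
cv2.imwrite('pics/v6.png',cv2.resize(cv2.imread('pics/side6.png')[240:310,265:335],(600,600),interpolation=cv2.INTER_CUBIC))
```

```text
[0.51570567 0.18184385 0.15151195] [ 3.14153701e+00 -9.60679964e-05  1.90399042e+00] [ 0.24535307  0.42523659 -1.63021146] 12.7 0.029612978750127198
```

View pics/v6.png

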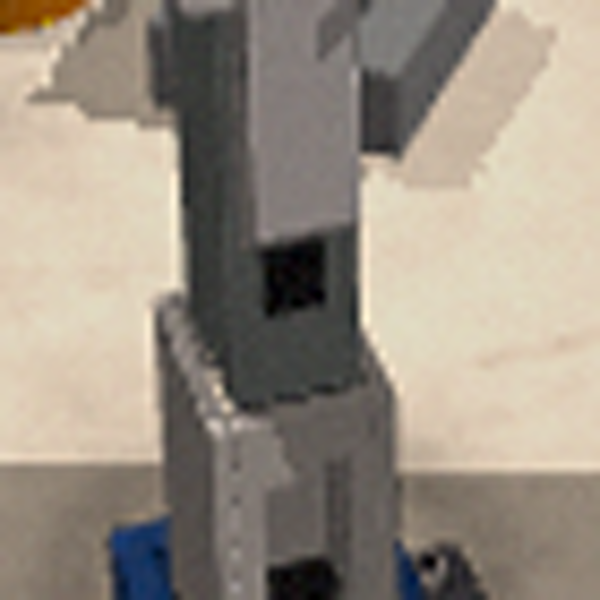

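The post is inside the rim outline and there is no contact force. Continuing.

Emit:
{"op": "send_rows", "data": {
  "rows": [0,0,-0.8,0,0,0,0,0,0,-0.8,0,0,0,0,0,0,-0.8,0,0,0,0,0,0,-0.8,0,0,0,0,0,0,-0.8,0,0,0,0,0,0,-0.5,0,0,0,0,0,0,0,0,0,0,0,0,0,0,0,0,0,0]
}}

```text
time: 13.75
tool_pos: [0.5157, 0.1818, 0.1471]
ee_rot: [3.142, -0.0, 1.904]
wrist_force: [-0.9, -0.3, -2.1]
width: 0.03
```

Emit:
{"op": "send_rows", "data": {
  "rows": [0,0,-0.8,0,0,0,0,0,0,-0.8,0,0,0,0,0,0,-0.8,0,0,0,0,0,0,-0.8,0,0,0,0,0,0,-0.8,0,0,0,0,0,0,-0.5,0,0,0,0,0,0,0,0,0,0,0,0,0,0,0,0,0,0]
}}

```text
time: 14.75
tool_pos: [0.5157, 0.1819, 0.1425]
ee_rot: [3.142, -0.0, 1.904]
wrist_force: [0.1, 0.5, -1.3]
width: 0.03
```

Run:
```python
from h import *
o=get_obs(); print(o['tool_pos'],o['ee_rot'],o['wrist_force'],o['time'],o['width'])
cv2.imwrite('pics/side7.png',snapshot('side')['color'][:,:,::-1])
cv2.imwrite('pics/v7.png',cv2.resize(cv2.imread('pics/side7.png')[240:310,265:335],(600,600),interpolation=cv2.INTER_CUBIC))
```

```text
[0.51569975 0.18186546 0.14253193] [ 3.14152632e+00 -7.58109644e-05  1.90399265e+00] [ 0.10411584  0.469558   -1.29256692] 14.75 0.029987931155409996
```

View pics/v7.png

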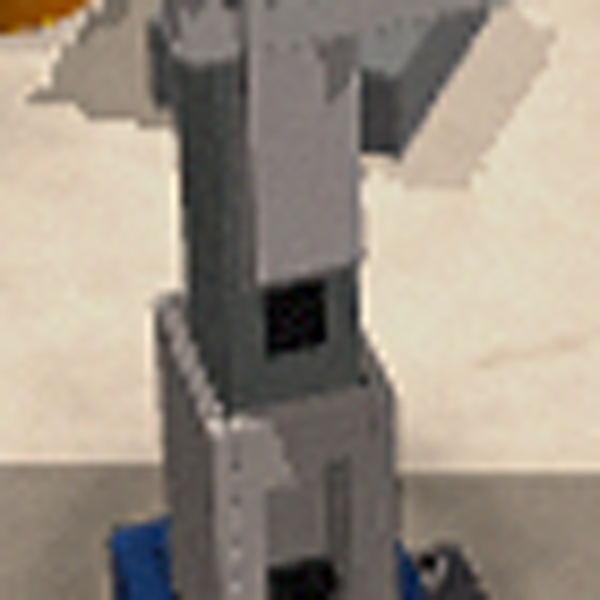

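Emit:
{"op": "send_rows", "data": {
  "rows": [0,0,-1,0,0,0,0,0,0,-1,0,0,0,0,0,0,-1,0,0,0,0,0,0,-1,0,0,0,0,0,0,-1,0,0,0,0,0,0,-1,0,0,0,0,0,0,-0.5,0,0,0,0,0,0,0,0,0,0,0]
}}

```text
time: 15.8
tool_pos: [0.5157, 0.1818, 0.1359]
ee_rot: [-3.141, -0.0, 1.904]
wrist_force: [-0.1, -0.3, -1.9]
width: 0.0299
```

Emit:
{"op": "send_rows", "data": {
  "rows": [0,0,-0.5,0,0,0,0,0,0,-0.5,0,0,0,0,0,0,-0.5,0,0,0,0,0,0,-0.5,0,0,0,0,0,0,-0.5,0,0,0,0,0,0,0,0,0,0,0,0,0,0,0,0,0,0,0,0,0,0,0,0,0]
}}

```text
time: 16.8
tool_pos: [0.5157, 0.1818, 0.1336]
ee_rot: [3.141, -0.0, 1.904]
wrist_force: [0.9, 0.4, -1.5]
width: 0.03
```

Emit:
{"op": "send_rows", "data": {
  "rows": [0,0,-0.5,0,0,0,0,0,0,-0.5,0,0,0,0,0,0,-0.5,0,0,0,0,0,0,-0.5,0,0,0,0,0,0,-0.5,0,0,0,0,0,0,0,0,0,0,0,0,0,0,0,0,0,0,0,0,0,0,0,0,0]
}}

```text
time: 17.8
tool_pos: [0.5157, 0.1818, 0.131]
ee_rot: [3.142, -0.0, 1.904]
wrist_force: [0.3, 0.3, -1.5]
width: 0.0299
```

Emit:
{"op": "send_rows", "data": {
  "rows": [0,0,-0.5,0,0,0,0,0,0,-0.5,0,0,0,0,0,0,-0.5,0,0,0,0,0,0,-0.5,0,0,0,0,0,0,-0.5,0,0,0,0,0,0,0,0,0,0,0,0,0,0,0,0,0,0,0,0,0,0,0,0,0]
}}

```text
time: 18.8
tool_pos: [0.5157, 0.1818, 0.1285]
ee_rot: [3.142, -0.0, 1.904]
wrist_force: [0.1, 0.1, -1.4]
width: 0.0296
```

Run:
```python
from h import *
o=get_obs(); print(o['tool_pos'],o['ee_rot'],o['wrist_force'],o['time'],o['width'])
cv2.imwrite('pics/side8.png',snapshot('side')['color'][:,:,::-1])
cv2.imwrite('pics/v8.png',cv2.resize(cv2.imread('pics/side8.png')[240:310,265:335],(600,600),interpolation=cv2.INTER_CUBIC))
```

```text
[0.51570099 0.18183436 0.12853001] [ 3.14153669e+00 -6.89131176e-05  1.90390526e+00] [ 0.09652406  0.09778496 -1.43836296] 18.8 0.029583829807165053
```

View pics/v8.png

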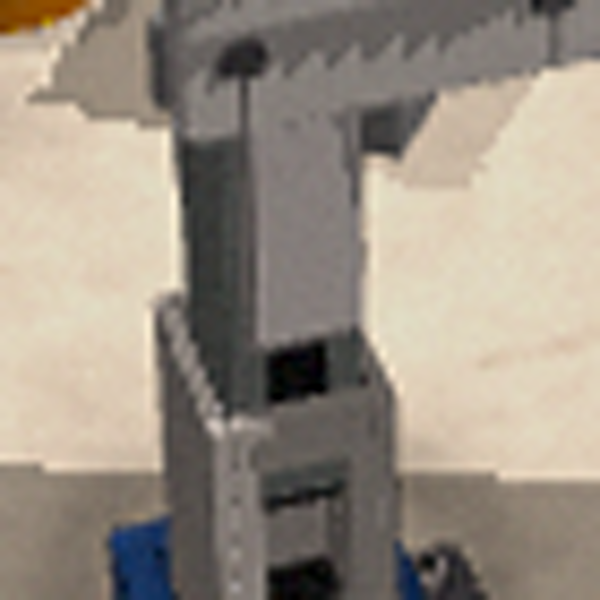

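The post shows through the side window, the buttons are at the rim, and there is no load. Continuing toward fingertip contact.

Emit:
{"op": "send_rows", "data": {
  "rows": [0,0,-0.7,0,0,0,0,0,0,-0.7,0,0,0,0,0,0,-0.7,0,0,0,0,0,0,-0.7,0,0,0,0,0,0,-0.7,0,0,0,0,0,0,-0.5,0,0,0,0,0,0,0,0,0,0,0,0,0,0,0,0,0,0]
}}

```text
time: 19.85
tool_pos: [0.5157, 0.1818, 0.1245]
ee_rot: [3.142, -0.0, 1.904]
wrist_force: [-0.6, 0.9, -0.9]
width: 0.03
```

Emit:
{"op": "send_rows", "data": {
  "rows": [0,0,-0.5,0,0,0,0,0,0,-0.5,0,0,0,0,0,0,-0.5,0,0,0,0,0,0,-0.5,0,0,0,0,0,0,0,0,0,0,0,0,0,0,0,0,0,0,0,0,0,0,0,0,0,0,0,0,0,0,0,0]
}}

```text
time: 20.85
tool_pos: [0.5157, 0.1818, 0.1225]
ee_rot: [3.142, -0.0, 1.904]
wrist_force: [0.2, -0.5, -1.1]
width: 0.03
```

Emit:
{"op": "send_rows", "data": {
  "rows": [0,0,-0.5,0,0,0,0,0,0,-0.5,0,0,0,0,0,0,-0.5,0,0,0,0,0,0,0,0,0,0,0,0,0,0,0,0,0,0,0,0,0,0,0,0,0,0,0,0,0,0,0,0,0,0,0,0,0,0,0]
}}

```text
time: 21.85
tool_pos: [0.5157, 0.1818, 0.121]
ee_rot: [3.142, -0.0, 1.904]
wrist_force: [-0.2, -0.8, -1.5]
width: 0.0299
```

Run:
```python
from h import *
o=get_obs(); print(o['tool_pos'],o['ee_rot'],o['wrist_force'],o['time'],o['width'])
cv2.imwrite('pics/side9.png',snapshot('side')['color'][:,:,::-1])
cv2.imwrite('pics/v9.png',cv2.resize(cv2.imread('pics/side9.png')[240:310,265:335],(600,600),interpolation=cv2.INTER_CUBIC))
```

```text
[0.51569738 0.18184882 0.12101873] [ 3.14152786e+00 -9.53906370e-05  1.90395435e+00] [-0.18225016 -0.84276611 -1.50241338] 21.85 0.029936307461573417
```

View pics/v9.png

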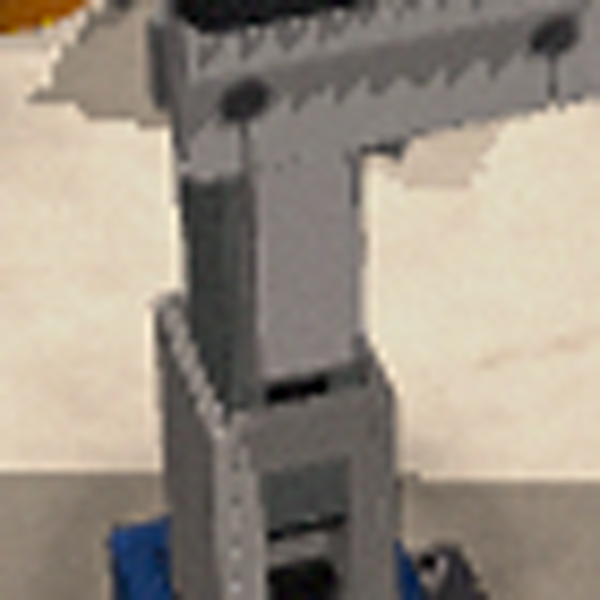

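Fingertips are about 4.5 mm above the rim, so about 11 mm of button is in the bore. 2 mm more, then open.

Emit:
{"op": "send_rows", "data": {
  "rows": [0,0,-0.5,0,0,0,0,0,0,-0.5,0,0,0,0,0,0,-0.5,0,0,0,0,0,0,-0.5,0,0,0,0,0,0,0,0,0,0,0,0,0,0,0,0,0,0,0,0,0,0,0,0,0,0,0,0,0,0,0,0]
}}

```text
time: 22.9
tool_pos: [0.5157, 0.1818, 0.119]
ee_rot: [3.142, -0.0, 1.904]
wrist_force: [0.4, -1.4, -1.0]
width: 0.0299
```

Emit:
{"op": "send_rows", "data": {
  "rows": [0,0,0,0,0,0,0.45,0,0,0,0,0,0,0.5,0,0,0,0,0,0,0.6,0,0,0,0,0,0,0.7,0,0,0,0,0,0,0.7,0,0,0,0,0,0,0.7,0,0,0,0,0,0,0.7,0,0,0,0,0,0,0.7]
}}

```text
time: 23.9
tool_pos: [0.5157, 0.1818, 0.119]
ee_rot: [-3.142, -0.0, 1.904]
wrist_force: [-0.2, -0.2, -0.6]
width: 0.0659
```

Run:
```python
from h import *
o=get_obs(); print(o['tool_pos'],o['ee_rot'],o['wrist_force'],o['time'],o['width'])
cv2.imwrite('pics/side10.png',snapshot('side')['color'][:,:,::-1])
cv2.imwrite('pics/v10.png',cv2.resize(cv2.imread('pics/side10.png')[220:310,255:345],(600,600),interpolation=cv2.INTER_CUBIC))
```

```text
[0.51568056 0.18183815 0.11899037] [-3.14156555e+00 -1.16590610e-04  1.90391553e+00] [-0.23304731 -0.21217388 -0.58964863] 23.9 0.06587673275172765
```

View pics/v10.png

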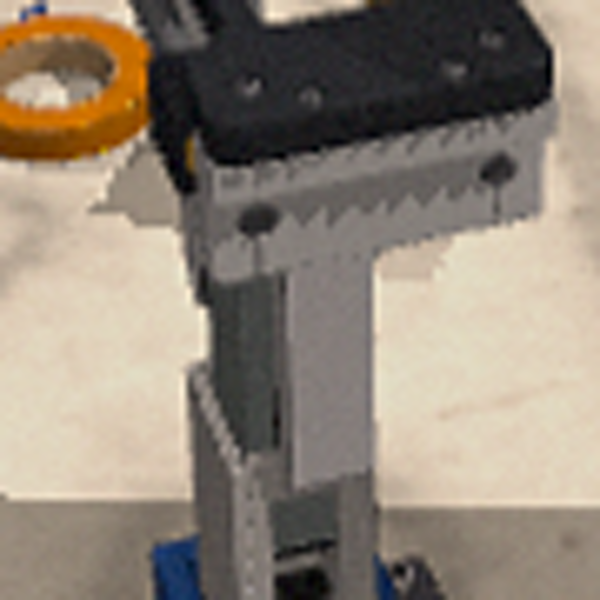

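The post stayed in the sleeve with its foot still visible in the window at (300,545). Raising the open gripper 32 mm to regrip above the buttons.

Emit:
{"op": "send_rows", "data": {
  "rows": [0,0,4,0,0,0,0.7,0,0,6,0,0,0,0.7,0,0,8,0,0,0,0.7,0,0,8,0,0,0,0.7,0,0,6,0,0,0,0.7,0,0,0,0,0,0,0.5,0,0,0,0,0,0,0.3,0,0,0,0,0,0,0.2]
}}

```text
time: 24.95
tool_pos: [0.5154, 0.1818, 0.1505]
ee_rot: [-3.141, -0.0, 1.904]
wrist_force: [0.7, -0.5, 1.2]
width: 0.0391
```

Emit:
{"op": "send_rows", "data": {
  "rows": [0,0,0,0,0,0,0,0,0,0,0,0,0,0,0,0,0,0,0,0,0,0,0,0,0,0,0,0,0,0,0,0,0,0,0,0,0,0,0,0,0,0,0,0,0,0,0,0,0,0,0,0,0,0,0,0]
}}

```text
time: 25.95
tool_pos: [0.5155, 0.1818, 0.1507]
ee_rot: [-3.141, -0.0, 1.904]
wrist_force: [0.2, -0.3, -3.7]
width: 0.0298
```

Run:
```python
from h import *
o=get_obs(); print(o['tool_pos'],o['ee_rot'],o['wrist_force'],o['time'],o['width'])
cv2.imwrite('pics/side11.png',snapshot('side')['color'][:,:,::-1])
cv2.imwrite('pics/v11.png',cv2.resize(cv2.imread('pics/side11.png')[220:310,255:345],(600,600),interpolation=cv2.INTER_CUBIC))
```

```text
[0.51549468 0.18178128 0.15066421] [-3.14093006e+00 -1.54726343e-04  1.90391147e+00] [ 0.19499112 -0.33369118 -3.65678317] 25.95 0.02981856105578628
```

View pics/v11.png

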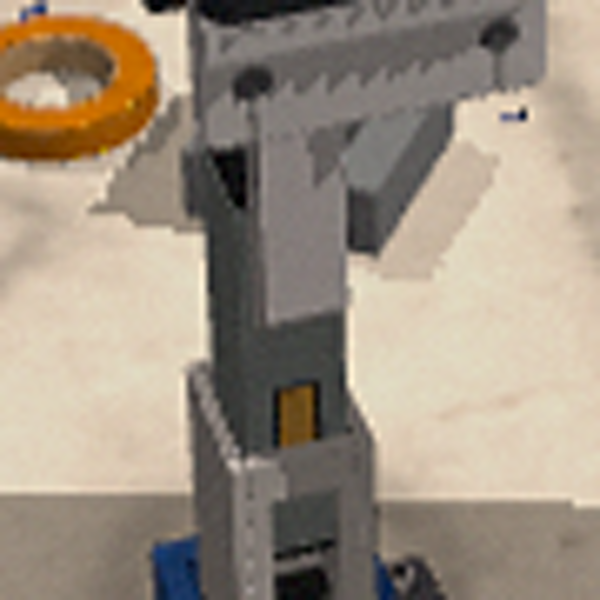

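The button is half in the bore and stays flush, at (297,415), and the grip is now on the upper post. Pushing down gently.

Emit:
{"op": "send_rows", "data": {
  "rows": [0,0,-0.5,0,0,0,0,0,0,-0.5,0,0,0,0,0,0,-1,0,0,0,0,0,0,-1,0,0,0,0,0,0,-1,0,0,0,0,0,0,-1,0,0,0,0,0,0,-1,0,0,0,0,0,0,0,0,0,0,0]
}}

```text
time: 27.0
tool_pos: [0.516, 0.1819, 0.145]
ee_rot: [3.141, -0.0, 1.904]
wrist_force: [0.4, -0.0, 2.1]
width: 0.0303
```

Emit:
{"op": "send_rows", "data": {
  "rows": [0,0,-1,0,0,0,0,0,0,-1,0,0,0,0,0,0,-1,0,0,0,0,0,0,-1,0,0,0,0,0,0,-1,0,0,0,0,0,0,-1,0,0,0,0,0,0,-1,0,0,0,0,0,0,0,0,0,0,0]
}}

```text
time: 28.0
tool_pos: [0.5156, 0.1818, 0.1377]
ee_rot: [-3.141, -0.0, 1.904]
wrist_force: [-0.4, 0.7, 1.5]
width: 0.0298
```

Emit:
{"op": "send_rows", "data": {
  "rows": [0,0,-1,0,0,0,0,0,0,-1,0,0,0,0,0,0,-1,0,0,0,0,0,0,-1,0,0,0,0,0,0,-1,0,0,0,0,0,0,-1,0,0,0,0,0,0,0,0,0,0,0,0,0,0,0,0,0,0]
}}

```text
time: 29.0
tool_pos: [0.5156, 0.1818, 0.1318]
ee_rot: [-3.141, -0.0, 1.904]
wrist_force: [1.0, -0.1, 0.9]
width: 0.0295
```

Run:
```python
from h import *
o=get_obs(); print(o['tool_pos'],o['ee_rot'],o['wrist_force'],o['time'],o['width'])
cv2.imwrite('pics/side12.png',snapshot('side')['color'][:,:,::-1])
cv2.imwrite('pics/v12.png',cv2.resize(cv2.imread('pics/side12.png')[220:310,255:345],(600,600),interpolation=cv2.INTER_CUBIC))
```

```text
[0.51564842 0.18184279 0.13175787] [-3.14139105e+00 -1.42087112e-04  1.90390689e+00] [ 0.95298427 -0.13265699  0.91357106] 29.0 0.02949147941205511
```

View pics/v12.png

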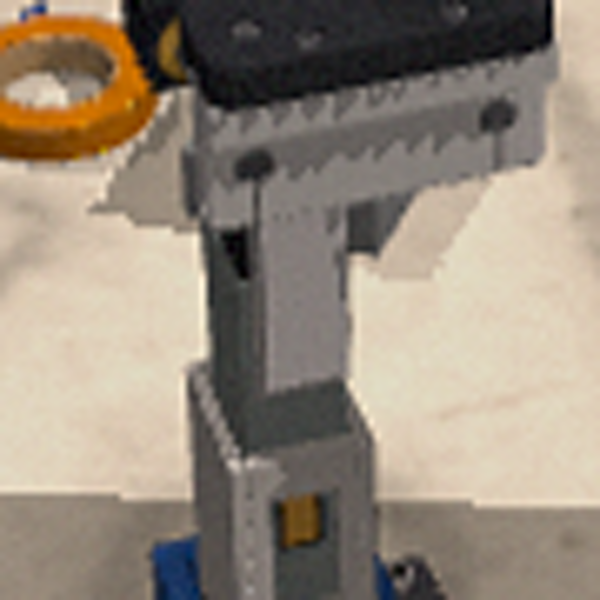

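The button is visible in the window, not yet out. Tip is at 0.1318 and pop-out is expected near 0.1245. Continuing in small steps.

Emit:
{"op": "send_rows", "data": {
  "rows": [0,0,-1,0,0,0,0,0,0,-1,0,0,0,0,0,0,-1,0,0,0,0,0,0,-1,0,0,0,0,0,0,-1,0,0,0,0,0,0,0,0,0,0,0,0,0,0,0,0,0,0,0,0,0,0,0,0,0]
}}

```text
time: 30.05
tool_pos: [0.5156, 0.1818, 0.1268]
ee_rot: [-3.141, -0.0, 1.904]
wrist_force: [1.1, 0.1, 1.0]
width: 0.0294
```

Emit:
{"op": "send_rows", "data": {
  "rows": [0,0,-0.5,0,0,0,0,0,0,-0.5,0,0,0,0,0,0,-0.5,0,0,0,0,0,0,-0.5,0,0,0,0,0,0,0,0,0,0,0,0,0,0,0,0,0,0,0,0,0,0,0,0,0,0,0,0,0,0,0,0]
}}

```text
time: 31.05
tool_pos: [0.5157, 0.1819, 0.125]
ee_rot: [3.142, -0.0, 1.904]
wrist_force: [0.7, -0.1, 1.8]
width: 0.0295
```

Run:
```python
from h import *
o=get_obs(); print(o['tool_pos'],o['ee_rot'],o['wrist_force'],o['time'],o['width'])
cv2.imwrite('pics/side13.png',snapshot('side')['color'][:,:,::-1])
cv2.imwrite('pics/v13.png',cv2.resize(cv2.imread('pics/side13.png')[220:310,255:345],(600,600),interpolation=cv2.INTER_CUBIC))
```

```text
[0.51572765 0.1818643  0.12499814] [ 3.14150726e+00 -1.24133967e-04  1.90399347e+00] [ 0.74984875 -0.08558804  1.75914726] 31.05 0.02950561345205201
```

View pics/v13.png

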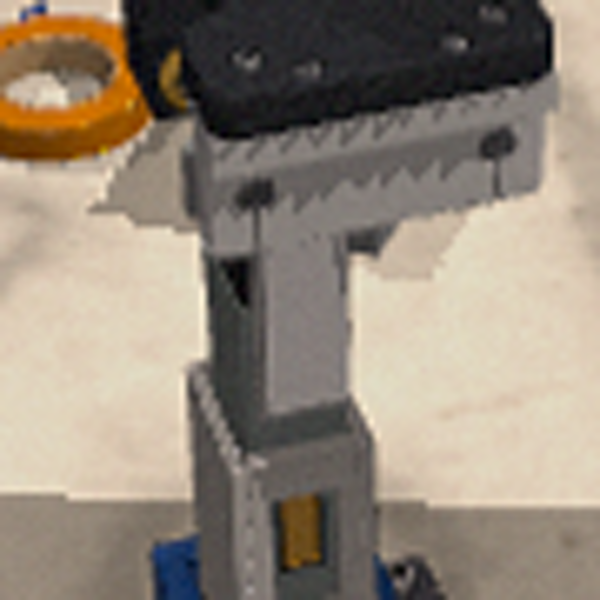

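Still flush and nearly clear of the window's top edge. Stepping 1 mm at a time.

Emit:
{"op": "send_rows", "data": {
  "rows": [0,0,-0.5,0,0,0,0,0,0,0,0,0,0,0,0,0,-0.5,0,0,0,0,0,0,0,0,0,0,0,0,0,0,0,0,0,0,0,0,0,0,0,0,0,0,0,0,0,0,0,0,0,0,0,0,0,0,0]
}}

```text
time: 32.1
tool_pos: [0.5156, 0.1818, 0.1239]
ee_rot: [-3.141, -0.0, 1.904]
wrist_force: [0.5, 0.3, 1.7]
width: 0.0295
```

Emit:
{"op": "send_rows", "data": {
  "rows": [0,0,-0.5,0,0,0,0,0,0,0,0,0,0,0,0,0,-0.5,0,0,0,0,0,0,0,0,0,0,0,0,0,0,0,0,0,0,0,0,0,0,0,0,0,0,0,0,0,0,0,0,0,0,0,0,0,0,0]
}}

```text
time: 33.1
tool_pos: [0.5155, 0.1818, 0.1226]
ee_rot: [-3.141, -0.0, 1.904]
wrist_force: [-0.6, 0.3, -2.6]
width: 0.0296
```

Run:
```python
from h import *
o=get_obs(); print(o['tool_pos'],o['ee_rot'],o['wrist_force'],o['time'],o['width'])
cv2.imwrite('pics/side14.png',snapshot('side')['color'][:,:,::-1])
cv2.imwrite('pics/v14.png',cv2.resize(cv2.imread('pics/side14.png')[220:310,255:345],(600,600),interpolation=cv2.INTER_CUBIC))
```

```text
[0.51547111 0.1817655  0.12262819] [-3.14086944e+00 -1.78883489e-04  1.90388470e+00] [-0.61681654  0.31428568 -2.58927156] 33.1 0.02958603933852858
```

View pics/v14.png

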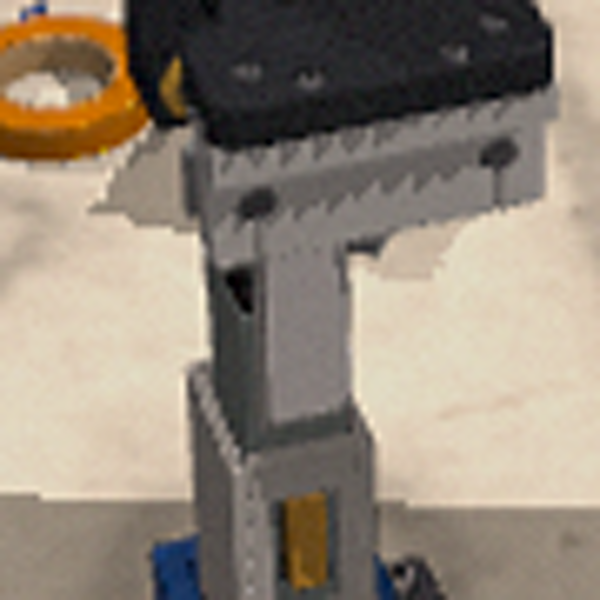

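The button has popped out, standing proud at (307,540), and the friction force dropped by 4 N. 1 mm further so both buttons are clear, then the tug upward.

Emit:
{"op": "send_rows", "data": {
  "rows": [0,0,-0.5,0,0,0,0,0,0,0,0,0,0,0,0,0,-0.5,0,0,0,0,0,0,0,0,0,0,0,0,0,0,0,0,0,0,0,0,0,0,0,0,0,0,0,0,0,0,0,0,0,0,0,0,0,0,0]
}}

```text
time: 34.15
tool_pos: [0.5157, 0.1818, 0.122]
ee_rot: [-3.142, -0.0, 1.904]
wrist_force: [-0.7, 0.0, -2.5]
width: 0.0301
```

Emit:
{"op": "send_rows", "data": {
  "rows": [0,0,0.5,0,0,0,0,0,0,0.5,0,0,0,0,0,0,0.5,0,0,0,0,0,0,0,0,0,0,0,0,0,0,0,0,0,0,0,0,0,0,0,0,0,0,0,0,0,0,0,0,0,0,0,0,0,0,0]
}}

```text
time: 35.15
tool_pos: [0.5155, 0.1818, 0.1228]
ee_rot: [-3.141, -0.0, 1.904]
wrist_force: [3.9, 0.6, -10.3]
width: 0.0302
```

Emit:
{"op": "send_rows", "data": {
  "rows": [0,0,0.25,0,0,0,0,0,0,0,0,0,0,0,0,0,0.25,0,0,0,0,0,0,0,0,0,0,0,0,0,0,0,0,0,0,0,0,0,0,0,0,0,0,0,0,0,0,0,0,0,0,0,0,0,0,0]
}}

```text
time: 36.15
tool_pos: [0.5155, 0.1818, 0.1229]
ee_rot: [-3.14, -0.0, 1.904]
wrist_force: [4.7, 0.6, -16.7]
width: 0.0299
```

The tug reads about 8 N, then about 14 N net of weight, with the tool stopped at 0.1229, so the lock holds. Relaxing, then opening.

Emit:
{"op": "send_rows", "data": {
  "rows": [0,0,-0.5,0,0,0,0,0,0,-0.5,0,0,0,0,0,0,-0.5,0,0,0,0,0,0,-0.3,0,0,0,0,0,0,0,0,0,0,0,0,0,0,0,0,0,0.4,0,0,0,0,0,0,0.6,0,0,0,0,0,0,0.8]
}}

```text
time: 37.15
tool_pos: [0.5165, 0.1821, 0.1242]
ee_rot: [3.138, 0.0, 1.904]
wrist_force: [0.3, 0.8, 0.8]
width: 0.0542
```

Emit:
{"op": "send_rows", "data": {
  "rows": [0,0,0,0,0,0,0.8,0,0,5,0,0,0,0.8,0,0,10,0,0,0,0.8,0,0,15,0,0,0,0.8,0,0,20,0,0,0,0.8,0,0,20,0,0,0,0.8,0,0,15,0,0,0,0.8,0,0,5,0,0,0,0.8]
}}

```text
time: 38.15
tool_pos: [0.5163, 0.182, 0.2141]
ee_rot: [3.139, 0.0, 1.904]
wrist_force: [0.8, 0.1, 0.2]
width: 0.0749
```

Emit:
{"op": "send_rows", "data": {
  "rows": [-20,0,10,0,0,0,0.8,-30,0,10,0,0,0,0.8,-30,0,10,0,0,0,0.8,-30,0,5,0,0,0,0.8,-30,0,0,0,0,0,0.8,-20,0,0,0,0,0,0.8,0,0,0,0,0,0,0.8,0,0,0,0,0,0,0.8]
}}

```text
time: 39.15
tool_pos: [0.3561, 0.1818, 0.247]
ee_rot: [-3.142, 0.0, 1.904]
wrist_force: [0.3, -0.6, 0.1]
width: 0.0754
```

Run:
```python
from h import *
o=get_obs(); print(o['tool_pos'],o['ee_rot'],o['wrist_force'],o['time'],o['width'])
for n in('side','top'): cv2.imwrite(f'pics/{n}15.png',snapshot(n)['color'][:,:,::-1])
a=cv2.imread('pics/side15.png')[240:370,215:345];b=cv2.imread('pics/top15.png')[140:270,230:360]
cv2.imwrite('pics/v15.png',np.hstack([cv2.resize(q,(400,400),interpolation=cv2.INTER_CUBIC) for q in(a,b)]))
```

```text
[0.35613651 0.18179898 0.24697392] [-3.14153779e+00  8.18826176e-05  1.90385469e+00] [ 0.28996295 -0.61976883  0.06383194] 39.15 0.07536841140188454
```

View pics/v15.png

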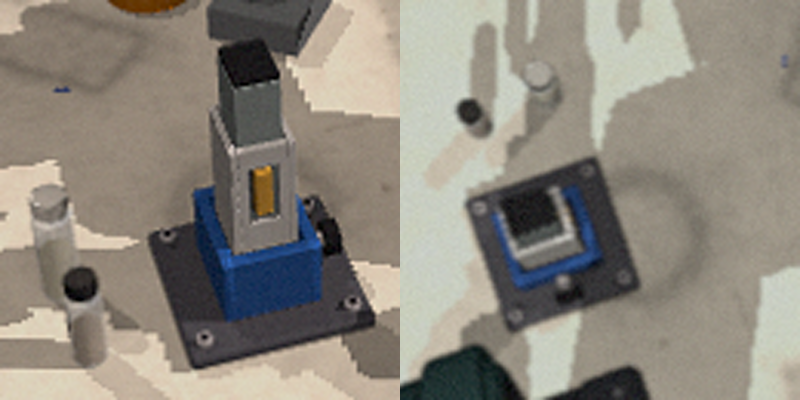

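The post stands upright in the sleeve with the near button out through its window at (262,190) in the side crop. The vials have not moved and the gripper is clear. Pushing friction fell to zero after the pop, which means the far button is out too. Handing in.

```bash
python3 -c "
from bench import *
print(close_job())"
```

```text
the job is handed in; nothing more can be done
None
```

The post is in the aluminium sleeve of the blue-collared base and locked, and I handed the job in at about 39 s. `close_job()` reports no verdict.

- **Insertion:** I gripped the post across its buttons (29.6 mm, so both flush), lifted it out of the holder and lowered it until about 13 mm of the buttons was in the bore. I then regripped higher and pushed it down with a few newtons until the buttons popped out.
- **Lock tug:** The upward tug read 8 N and then about 14 N net of the post's weight, near the top of the 5 to 15 N band. The tool stopped moving at that point, so the lock held.
- **Last pictures:** The post is upright and released, with the +y button out through its window. The gripper is well clear, the vials are in place, and the tape roll was never approached closely.
- **Not checked directly:**
  - The far (-y) button was out of the cameras' view. I infer it popped because pushing friction fell to zero after the pop.
  - The sleeve height came from the pictures, about 116 mm, and the popping depth agreed to about 1 mm. I did not touch the rim to measure it.

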